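Third hand at the spring stop

TASK

Stand the toppled aluminium post base upright on its flange on the bench, set one side of the flange flat against the middle of the spring stop's plate, and with it press the plate in until the pointer stands in the green zone, never in the red. Finish still holding it pressed there, flat on the bench, without letting go, so that a colleague can screw it down. Touch the stop with the post base only, and leave the orange cap, green wedge and hex key where they are.

Things in the scene. Friction and masses are not known exactly. Their poses are not given: they have to be found in the camera images.
- post_base: Loose aluminium part, 0.25 kg: square flange 52x52x14 mm, square post 24x24 mm on its middle, 80 mm tall in all. Origin: centre of the flange's underside; z runs up the post, x and y square to the flange; all 4 sides alike. It starts toppled to its +x side, resting on a flange edge and the post's end: the post slopes 12 degrees down to its end, 102 degrees from upright. On a flange edge under 40 degrees from upright it settles upright by itself.
- stop: Spring stop fixed to the bench: blue housing on a dark steel foot, before it an upright aluminium plate 84 mm wide, 8 thick, 3 to 39 mm above the bench, black centre line. Origin: on the bench under the middle of the plate's front at rest; x is the pressing direction (into the housing), y along the plate, z up. Foot and housing start 44 mm behind it, 100 mm wide, 46 mm high.
- stop_face (a point): Centre of the plate's front face, 21 mm above the bench; it moves with the plate. Same axes as the stop.
- stop_plate (a joint): How far the plate is pushed in, m: 0 at rest, end stop 0.032. A spring pushes back 0.6 N per mm (11 N at 0.018). A black cross bar moving with the plate is the pointer over the coloured scale on the housing: green zone 0.012 to 0.024, red from 0.028.
- orange_cap: Orange open plastic cap, 42 mm across, 36 mm high, loose bystander. Origin: centre of its underside.
- green_wedge: Green plastic wedge with a thin pin, 62 x 75 x 48 mm, loose bystander. Origin: centre of its underside.
- hex_key: Steel hex key lying flat, 64 x 100 x 8 mm, loose bystander. Origin: centre of its underside.

How it is judged:
On the way:
1. the post base stands upright on its flange on the bench (angle between post_base's own z axis and vertical below 0.1 rad and height (world z) of post_base below 0.006 m), for 0.1 s.
At the end, for the whole second after the job is handed in: Robot still presses the post base on the stop: plate 11.5 to 24.5 mm in, 6 to 17 N, part upright within 0.1 rad on the bench (z under 6 mm), a flange side flush within 0.1 rad, within 15 mm of the plate's middle, at rest; the robot does not touch the stop (all of step 1 and value of joint stop_plate between 0.0115 and 0.0245 m and contact force between post_base and stop between 6 and 17 N and contact force between each of the arm, the fingers and stop below 0.5 N and contact force between any of the fingers, the arm and post_base above 3 N and (angle between the x axis of post_base and the x axis of stop, either way round below 0.1 rad or angle between the x axis of post_base and the y axis of stop, either way round below 0.1 rad) and y of post_base in the frame of stop between -0.015 and 0.015 m and linear speed of post_base below 0.01 m/s); the arm keeps its last pose, push and grip.
It fails at once if the plate is pushed into the red zone (value of joint stop_plate above 0.0285 m).
It fails at once if the robot itself pushes on the stop (contact force between any of the arm, the fingers and stop above 3 N).
It fails at once if the orange cap is moved by more than 25 mm (distance of orange_cap from where it was at the start of the episode above 0.025 m).
It fails at once if the green wedge is moved by more than 25 mm (distance of green_wedge from where it was at the start of the episode above 0.025 m).
It fails at once if the hex key is moved by more than 25 mm (distance of hex_key from where it was at the start of the episode above 0.025 m).
It also fails if it takes over 59 s, if anything falls off the work surface, if the arm or the gripper's body presses on something with over 40 N, if the wrist force passes 120 N, or if a joint passes its speed limit or range.

ROBOT

A 6-joint arm with a two-finger parallel gripper is mounted at the origin on a cart in front of the work surface, level with it; the furniture and walls round the work are solid. World frame = base frame: x ahead of the robot, y to its left, z up, the work surface at z = 0. Lengths are in m, angles in rad, forces in N, time in s.
With the tool pointing down it reaches from about 0.35 to 0.775 m from the base axis. Payload 5.5 kg.
Tool frame: the origin (TCP) lies at the very end of the fingers, on their centre line; the grasp point (between the pads) lies 19 mm behind it; z points along the fingers, y is the line along which they close (so a half turn about z gives the same grasp; the last joint's range is limited). The gripper opens to 85 mm and grips with 20 to 120 N. Pads are 22 mm wide; open, the fingers measure 114 mm over their backs; the gripper's body (76 mm by 85 mm) begins 54 mm behind the grasp point. The pads swing forward as they close: fully open they stand 13 mm farther back than shut.
Start: joints at [-1.293, 0.313, 0.046, 1.304, 0, 1.431], TCP at [0.233, -0.526, 0.231] pointing down, gripper open.
Joint ranges: [-2.76, 2.76], [-0.86, 1.69], [-1.03, 1.26], [-2.2, 2.34], [-1.47, 1.5], [-3.14, 3.14]. Speed limits (rad/s): [2.57, 2.57, 3.14, 3.14, 3.14, 3.14].

INTERFACE

Orientations are given as a unit quaternion [w, x, y, z].
In Python, from workcell import env gives the robot as it stands. The module is installed in compiled form; this text tells all that it offers.
- The arm moves only by the tool jog_arm, never from a script. Its arguments are lists of equal length, an entry for each row: "gripper": the opening, from 0 (shut) to 1 (fully open); "offset": the shift along the world's x, y, z in cm, a list of three; "twist": the turn about the world's z in degrees. In form: {"gripper": [gripper, ...], "offset": [[dx, dy, dz], ...], "twist": [twist, ...]}. A call has exactly 8 rows; each row is the pose to reach, as a shift and turn from the pose commanded when the call began; what a row does not reach only later rows make up. A row lasts 1/8 s, in which the tool goes at most 62.5 mm and 10.7 degrees, less where a joint would pass 70% of its speed; a pose out of reach is approached as far as the arm can. A call with a gripper value outside its range is refused whole. The fingers move at their own pace and stop on an object; "squeeze" is the grip in N (left out, the last holds). Time passes only in rows, so rows that repeat a pose let the fingers close, or fill a call up. It gives the time, the measured TCP pose, the force, the opening and the grip force at its end, in the units of the state.
- env.get_state(): the state, without advancing time (a new reading comes with each control period).
- env.read_camera(name): name is "side" or "top" or "wrist"; returns a dict with "image" (420x560x3 uint8, red, green, blue), "z_map" (420x560 float32, m along the optical axis (not along the pixel's ray), 0 where there is no reading), "fovy" (degrees; the focal length in pixels is half the picture's height over the tangent of half this angle, whatever the lens; pixels are square), "cx", "cy" (the principal point, pixels), "distortion" ([k1, k2, p1, p2, k3] as OpenCV has them; the pictures are not rectified), "cam_to_world" (4x4, takes a point from camera to world coordinates). Camera axes: x right, y up, looking along -z (the intrinsics and any distortion apply to the point x, -y, -z); pixel columns grow to the right and rows downward; lengths in m; the calibration is good to about 2 mm. A picture is of the moment at which its call begins.
- env.hand_in(): hands the job in; it is judged then, once.
The state is a dict: "clock": time; "joint_pos": joint angles; "qvel": joint speeds; "tau": joint torques, N m; "tcp_pos": TCP position; "orientation": TCP orientation; "wrist_force": force on the tool from outside, world axes, zero at the start; "ft_torque": the same for the moment, N m; "finger_gap": finger opening in m; "grip_force": force on a finger pad.
Only numpy, scipy, OpenCV 4.12 (cv2) and the standard library are available. Lean on these libraries where they do the work, as an engineer would, in place of code of your own. Each camera call takes 0.05 s, during which the arm holds its last target. There are 200 camera calls.

## Working session

There is one attempt and no reset: what is moved stays moved. The work goes in short steps, Python scripts to look and compute and a tool call to move; the robot and the scene stay as the last step left them, time stands still between calls to the robot, and variables do not carry over. Pictures are saved under pics/ and viewed, at most 10 in all, crops included, and the job is handed in when it is done.

Besides the shell and the picture viewer there is one more tool, called after "Emit:" in YAML: its name, and indented under it one key for each argument. jog_arm: Moves the arm, as the interface text tells. Its arguments: {"type":"object","properties":{"gripper":{"type":"array"},"offset":{"type":"array"},"twist":{"type":"array"},"squeeze":{"type":"number"}},"required":["gripper","offset","twist"]}

```bash
mkdir -p pics
cat > h.py <<'E'
import numpy as np, cv2
from workcell import env
def cam(n):
    c=env.read_camera(n); h=c["image"].shape[0]; f=h/2/np.tan(np.radians(c["fovy"])/2)
    c["K"]=np.array([[f,0,c["cx"]],[0,f,c["cy"]],[0,0,1]]); c["D"]=np.array(c["distortion"],float); return c
def rays(c,px):
    p=cv2.undistortPoints(np.array(px,float).reshape(-1,1,2),c["K"],c["D"]).reshape(-1,2)
    d=np.c_[p[:,0],-p[:,1],-np.ones(len(p))]; T=np.array(c["cam_to_world"]); return T[:3,3],d@T[:3,:3].T
def onz(c,px,z):
    o,d=rays(c,px); return o+d*((z-o[2])/d[:,2:3])
def cloud(c):
    z=c["z_map"]; h,w=z.shape; u,v=np.meshgrid(np.arange(w),np.arange(h))
    o,d=rays(c,np.c_[u.ravel(),v.ravel()]); return (o+d*z.reshape(-1,1)).reshape(h,w,3)
def save(c,n): cv2.imwrite(n,c["image"][:,:,::-1])
E
python3 - <<'E'
from h import *
for n in("top","side"):
    c=cam(n); save(c,f"pics/{n}0.png"); print(n,np.round(c["cam_to_world"],3).tolist(),c["fovy"],c["D"])
    np.savez(f"{n}0.npz",P=cloud(c),I=c["image"],Z=c["z_map"])
print(env.get_state())
E
```

```text
top [[0.015, 0.98, -0.197, 0.377], [-1.0, 0.016, 0.004, 0.061], [0.007, 0.196, 0.98, 1.129], [0.0, 0.0, 0.0, 1.0]] 50.20997328274444 [0.04257332 0.         0.         0.         0.        ]
side [[-0.978, 0.121, -0.17, 0.384], [-0.208, -0.511, 0.834, 0.961], [0.015, 0.851, 0.525, 0.609], [0.0, 0.0, 0.0, 1.0]] 42.09446966122931 [-0.1919524  0.         0.         0.         0.       ]
{'clock': 0.1, 'joint_pos': array([-1.29259421e+00,  3.13916814e-01,  4.51096390e-02,  1.30360178e+00,
        1.25820006e-05,  1.43120791e+00]), 'qvel': array([-0.00050145, -0.00137491,  0.00164395, -0.00104269, -0.0012893 ,
       -0.0006292 ]), 'tau': array([ 1.83978365e-03, -4.81726921e+01,  2.99243456e+01,  1.27058721e-02,
       -1.31227494e-04, -1.75355432e-06]), 'tcp_pos': array([ 0.23317849, -0.5251086 ,  0.23050984]), 'orientation': array([-8.04814453e-04,  9.78260294e-01,  2.07379233e-01, -4.95624995e-05]), 'wrist_force': array([-1.26511021e+00, -8.03261154e-02,  1.13896218e-03]), 'ft_torque': array([-0.04913489,  0.02278889, -0.05978676]), 'grip_force': 0.0, 'finger_gap': 0.08539657888812875}
```

View pics/top0.png

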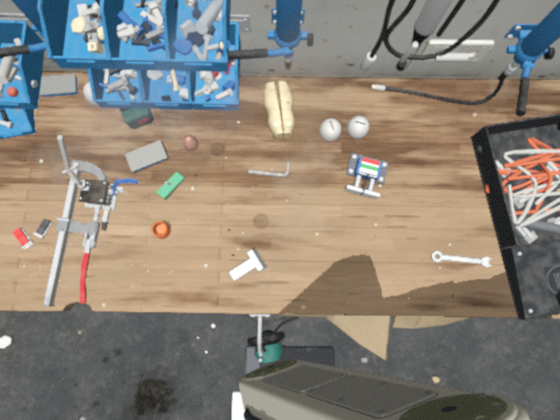

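View pics/side0.png

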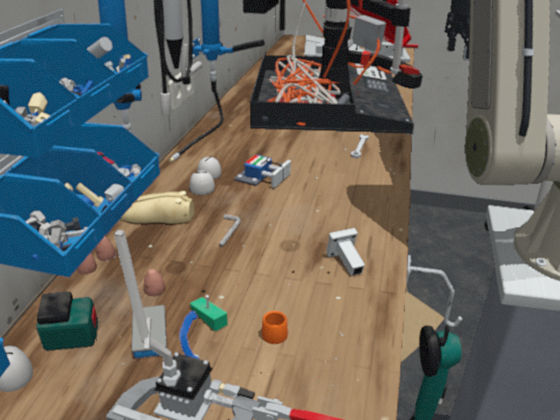

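The top view shows the toppled post base with its flange at (257,259) and the post end at (233,272). The stop plate is at (363,190) with its housing above it at (367,170). The cap is at (160,229), the wedge at (170,185) and the hex key at (270,172). The side view agrees: flange at (343,235), post end at (352,268), plate at (282,173).

```bash
python3 - <<'E'
from h import *
t=np.load("top0.npz");P=t["P"];I=t["I"].astype(int)
def blob(r,zlo,zhi,bright):
    x0,y0,x1,y1=r; p=P[y0:y1,x0:x1].reshape(-1,3); i=I[y0:y1,x0:x1].reshape(-1,3)
    m=(p[:,2]>zlo)&(p[:,2]<zhi)
    if bright: m&=(i.min(1)>140)&(i.max(1)-i.min(1)<45)
    return p[m]
def rect(n,q):
    r=cv2.minAreaRect((q[:,:2]*1000).astype(np.float32)); print(n,len(q),"c",np.round(r[0],1),"size",np.round(r[1],1),"ang",round(r[2],1),"z",np.round(np.percentile(q[:,2],[5,50,95]),3))
    print(np.round(cv2.boxPoints(r),0).tolist())
rect("flange+post",blob((220,240,275,290),.012,.1,True))
rect("flange top",blob((220,240,275,290),.040,.1,False))
rect("plate",blob((335,183,390,202),.025,.06,True))
rect("stop all",blob((335,145,395,202),.03,.08,False))
for n,u,v in(("cap",160,229),("wedge",170,185),("hex",270,172)): print(n,P[v,u])
E
python3 - <<'E'
import cv2
a=cv2.imread("pics/top0.png"); s=cv2.imread("pics/side0.png")
r=lambda x:cv2.resize(x,(400,400),interpolation=cv2.INTER_CUBIC)
cv2.imwrite("pics/crop.png",cv2.vconcat([cv2.hconcat([cv2.resize(a[230:300,210:290],(400,290)),cv2.resize(a[145:205,330:410],(400,290))]),cv2.hconcat([cv2.resize(s[215:285,310:390],(400,290)),cv2.resize(s[145:195,225:305],(400,290))])]))
E
```

```text
flange+post 423 c [439.8 137.7] size [53.1 78.8] ang 32.4 z [0.023 0.033 0.054]
[[396.0, 157.0], [438.0, 90.0], [483.0, 119.0], [441.0, 185.0]]
flange top 165 c [456.3 111.6] size [53.3 18.4] ang 33.8 z [0.044 0.051 0.055]
[[429.0, 104.0], [439.0, 89.0], [484.0, 119.0], [473.0, 134.0]]
plate 160 c [ 644.6 -156.2] size [82.7 31.3] ang 75.6 z [0.026 0.037 0.041]
[[619.0, -192.0], [650.0, -200.0], [670.0, -120.0], [640.0, -112.0]]
stop all 567 c [ 672.3 -163.3] size [82.7 88.5] ang 75.6 z [0.034 0.04  0.045]
[[619.0, -192.0], [705.0, -214.0], [725.0, -134.0], [640.0, -112.0]]
cap [0.53243278 0.35370759 0.00867017]
wedge [0.64375115 0.33327405 0.01936744]
hex [0.6851596  0.08060793 0.00906464]
```

View pics/crop.png

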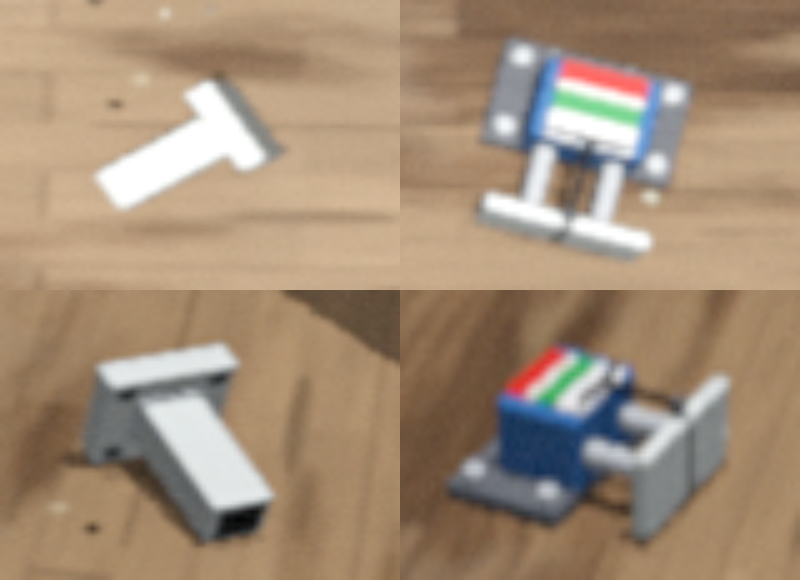

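The crop shows the post end is a hollow square, the flange stands on edge, and the pointer is at rest below the green zone. I measured:

| Item | Position or direction |
|---|---|
| Plate front centre | about (630,-152) mm |
| Pressing direction | -14.4° |
| Post end | about (418,171) mm |
| Post axis | 122° |

I'm moving over the post end now.

Emit:
jog_arm:
  gripper: [1,1,1,1,1,1,1,1]
  offset:
    - [1.5,5.5,0]
    - [3,11,0]
    - [4.5,16.5,0]
    - [6.2,22,-1]
    - [7.8,27.5,-2]
    - [9.2,33,-3]
    - [10.7,38.5,-4]
    - [10.7,38.5,-4]
  twist: [8,16,24,32,40,48,56,56]

```text
clock: 1.1
tcp_pos: [0.3397, -0.1364, 0.1904]
orientation: [-0.001, 0.764, 0.645, -0.0]
wrist_force: [-0.7, -1.2, 1.0]
finger_gap: 0.0855
grip_force: 0.0
```

Emit:
jog_arm:
  gripper: [0.7,0.7,0.7,0.7,0.7,0.7,0.7,0.7]
  offset:
    - [1.4,5,-1]
    - [2.8,10,-2]
    - [4.2,15,-3]
    - [5.6,20,-4]
    - [7,25,-5]
    - [8.4,30.3,-6]
    - [8.4,30.3,-7]
    - [8.4,30.3,-7]
  twist: [7,14,21,28,35,42,42,42]

```text
clock: 2.1
tcp_pos: [0.4236, 0.1616, 0.1203]
orientation: [-0.001, 0.486, 0.874, -0.001]
wrist_force: [0.1, -0.6, 1.0]
finger_gap: 0.0595
grip_force: 0.0
```

Run:
```python
from h import *
c=cam("wrist"); save(c,"pics/w1.png"); s=env.get_state(); print(s["tcp_pos"],s["orientation"],s["finger_gap"])
P=cloud(c); I=c["image"].astype(int); p=P.reshape(-1,3); i=I.reshape(-1,3)
m=(p[:,2]>.012)&(p[:,2]<.06)&(np.abs(p[:,0]-.44)<.08)&(np.abs(p[:,1]-.138)<.08)
q=p[m]; r=cv2.minAreaRect((q[:,:2]*1000).astype(np.float32)); print(r,np.round(cv2.boxPoints(r)))
```

```text
[0.42385013 0.16126374 0.12085533] [-5.20932359e-04  4.86181447e-01  8.73857443e-01 -7.06045710e-04] 0.05981726815707335
((436.5766296386719, 137.79415893554688), (52.0994873046875, 76.13939666748047), 32.417724609375) [[394. 156.]
 [435.  92.]
 [479. 120.]
 [438. 184.]]
```

View pics/w1.png

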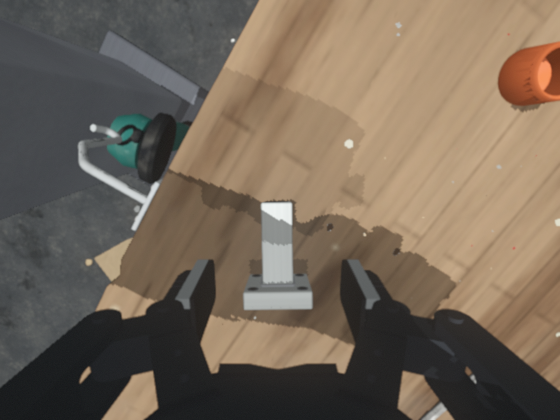

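The wrist view shows the post at (278,240) centred between the fingers and square to them, with the flange toward the gripper side. I'll lower onto the last part of the post and close lightly.

Emit:
jog_arm:
  gripper: [0.7,0.7,0.7,0.7,0.5,0.4,0.28,0.28]
  offset:
    - [-0.2,0.1,-4]
    - [-0.3,0.2,-8]
    - [-0.3,0.2,-11.2]
    - [-0.3,0.2,-11.4]
    - [-0.3,0.2,-11.4]
    - [-0.3,0.2,-11.4]
    - [-0.3,0.2,-11.4]
    - [-0.3,0.2,-11.4]
  twist: [0,0,0,0,0,0,0,0]
  squeeze: 20

```text
clock: 3.15
tcp_pos: [0.4222, 0.1645, 0.0083]
orientation: [0.001, 0.485, 0.874, 0.0]
wrist_force: [-0.3, -1.8, 3.4]
finger_gap: 0.0241
grip_force: 2.8
```

Holding the fingers at 0.28 gives only 2.8 N, which lets the post turn in the pads. I'll lift the end along an arc about the flange edge.

Emit:
jog_arm:
  gripper: [0.275,0.275,0.275,0.275,0.275,0.275,0.275,0.275]
  offset:
    - [0.1,-0.1,0.7]
    - [0.2,-0.3,1.5]
    - [0.4,-0.7,2.4]
    - [0.7,-1.1,3.3]
    - [1.0,-1.6,4.0]
    - [1.4,-2.2,4.7]
    - [1.4,-2.2,4.7]
    - [1.4,-2.2,4.7]
  twist: [0,0,0,0,0,0,0,0]

```text
clock: 4.15
tcp_pos: [0.4351, 0.1423, 0.0542]
orientation: [-0.0, 0.485, 0.874, -0.0]
wrist_force: [0.5, -0.7, -2.1]
finger_gap: 0.0238
grip_force: 10.9
```

Run:
```python
from h import *
c=cam("side"); cv2.imwrite("pics/s2.png",cv2.resize(c["image"][150:310,250:450,::-1],(800,600))); c=cam("wrist"); save(c,"pics/w2.png")
```

```text
(no output)
```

View pics/s2.png

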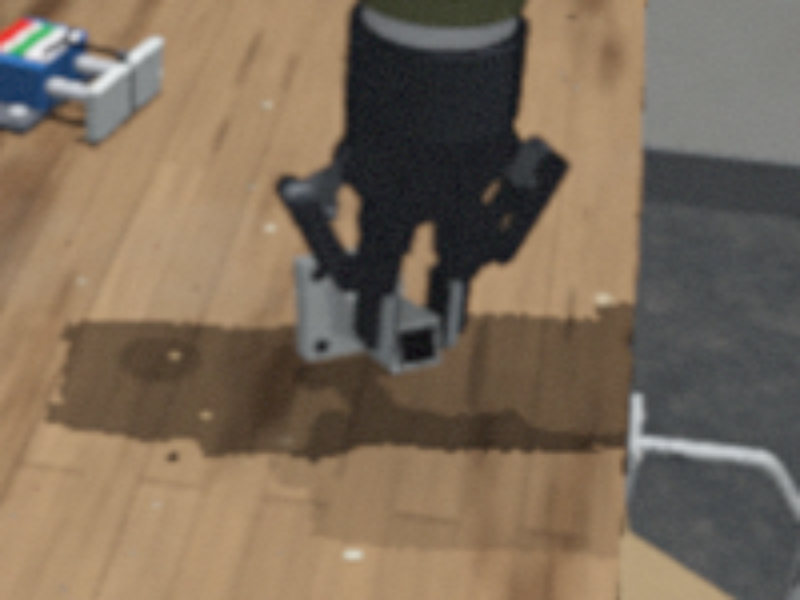

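The part is held rigidly, horizontal and lifted clear, because the grip rose to 10.9 N. I'll ease the grip so the flange swings down.

Emit:
jog_arm:
  gripper: [0.278,0.279,0.279,0.28,0.28,0.28,0.28,0.28]
  offset:
    - [0,0,0]
    - [0,0,0]
    - [0,0,0]
    - [0,0,0]
    - [0,0,0]
    - [0,0,0]
    - [0,0,0]
    - [0,0,0]
  twist: [0,0,0,0,0,0,0,0]

```text
clock: 5.25
tcp_pos: [0.4353, 0.1424, 0.0543]
orientation: [0.0, 0.485, 0.874, 0.0]
wrist_force: [-1.0, -0.1, -0.4]
finger_gap: 0.0241
grip_force: 2.9
```

```bash
cat > look.py <<'E'
from h import *
c=cam("side"); P=cloud(c).reshape(-1,3); I=c["image"].reshape(-1,3).astype(int)
d=np.array([-.534,.845]); s=env.get_state(); t=s["tcp_pos"]
m=(np.abs(P[:,0]-t[0])<.09)&(np.abs(P[:,1]-t[1])<.09)&(P[:,2]>.003)&(P[:,2]<t[2]+.05)&(I.min(1)>95)&(I.max(1)-I.min(1)<25)
q=P[m]-[t[0],t[1],0]; a=q[:,:2]@d*1000; b=q[:,:2]@np.array([.845,.534])*1000; z=q[:,2]*1000
print("n",m.sum(),"along d",np.percentile(a,[2,50,98]).round(),"lat",np.percentile(b,[2,50,98]).round(),"z",np.percentile(z,[2,50,98]).round())
for lo in range(-90,60,15):
    k=(a>=lo)&(a<lo+15)
    if k.sum()>3: print(lo,k.sum(),"z",np.percentile(z[k],[5,95]).round())
E
python3 look.py
```

```text
n 512 along d [-63. -42.  14.] lat [-24.  11.  24.] z [ 8. 37. 83.]
-75 36 z [32. 52.]
-60 176 z [20. 49.]
-45 170 z [ 8. 40.]
-30 19 z [32. 45.]
-15 11 z [38. 67.]
0 98 z [51. 85.]
```

The flange now sits low (8–50 mm high) with the post end up at about 68 mm, so it is pivoting. I'll continue the arc with the light grip.

Emit:
jog_arm:
  gripper: [0.279,0.279,0.279,0.279,0.279,0.279,0.279,0.279]
  offset:
    - [0.3,-0.5,0.4]
    - [0.6,-0.9,0.7]
    - [0.9,-1.4,1.0]
    - [1.2,-1.9,1.3]
    - [1.5,-2.4,1.5]
    - [1.9,-3.0,1.6]
    - [2.2,-3.5,1.7]
    - [2.2,-3.5,1.7]
  twist: [0,0,0,0,0,0,0,0]

```text
clock: 6.3
tcp_pos: [0.4578, 0.1069, 0.0714]
orientation: [0.0, 0.486, 0.874, 0.0]
wrist_force: [-1.2, -0.1, -0.4]
finger_gap: 0.024
grip_force: 3.7
```

```bash
python3 look.py
python3 - <<'E'
from h import *
c=cam("side"); cv2.imwrite("pics/s3.png",cv2.resize(c["image"][150:310,250:450,::-1],(800,600)))
E
```

```text
n 741 along d [-42.  -5.  17.] lat [-23.   9.  24.] z [ 5. 29. 96.]
-60 5 z [27. 34.]
-45 75 z [21. 35.]
-30 117 z [17. 49.]
-15 308 z [ 5. 53.]
0 202 z [ 11. 100.]
15 34 z [72. 79.]
```

View pics/s3.png

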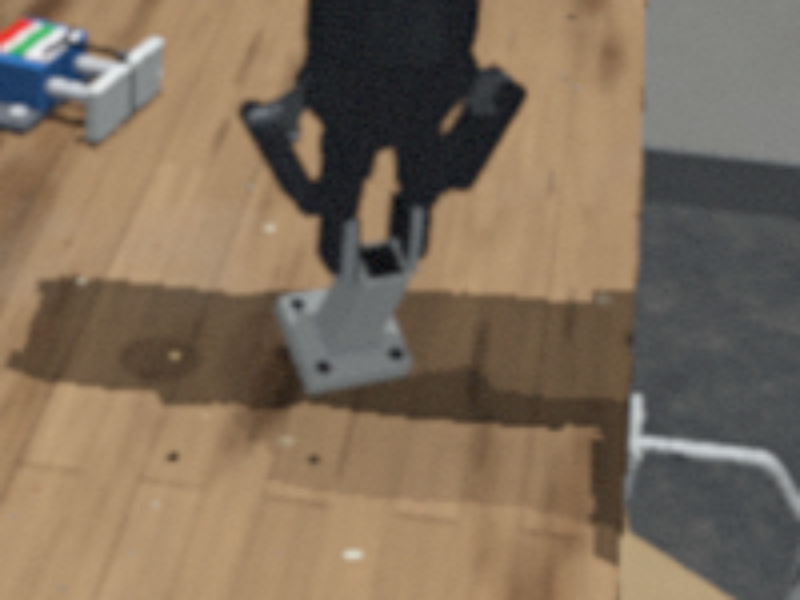

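The view shows the flange on its near edge at about (330,385), with the post tilted about 28°. I'll continue to near upright, then release.

Emit:
jog_arm:
  gripper: [0.279,0.279,0.279,0.279,0.28,0.3,0.4,0.6]
  offset:
    - [0.4,-0.6,0]
    - [0.8,-1.2,0]
    - [1.2,-1.8,-0.1]
    - [1.5,-2.4,-0.3]
    - [1.7,-2.7,-0.4]
    - [1.7,-2.7,-0.4]
    - [1.7,-2.7,-0.4]
    - [1.7,-2.7,-0.4]
  twist: [0,0,0,0,0,0,0,0]

```text
clock: 7.4
tcp_pos: [0.4742, 0.0806, 0.0674]
orientation: [0.0, 0.485, 0.874, 0.0]
wrist_force: [-0.0, -0.5, -0.8]
finger_gap: 0.0503
grip_force: 0.0
```

```bash
python3 look.py
python3 - <<'E'
from h import *
c=cam("wrist"); save(c,"pics/w3.png"); t=env.get_state()["tcp_pos"]; print(t)
P=cloud(c).reshape(-1,3)
for n,lo,hi in(("flange",.008,.02),("top",.07,.09)):
    m=(P[:,2]>lo)&(P[:,2]<hi)&(np.hypot(P[:,0]-t[0],P[:,1]-t[1])<.06)
    if m.sum()>10: r=cv2.minAreaRect((P[m,:2]*1000).astype(np.float32)); print(n,m.sum(),r,np.median(P[m,2]))
E
```

```text
n 821 along d [-14.  12.  28.] lat [-25.   6.  29.] z [ 4. 26. 90.]
-30 14 z [ 6. 15.]
-15 107 z [ 7. 75.]
0 490 z [14. 82.]
15 208 z [ 4. 36.]
[0.47427535 0.08060724 0.06739617]
flange 3713 ((472.4241943359375, 81.496337890625), (52.1100959777832, 52.662017822265625), 31.912389755249023) 0.013519124961063972
top 4391 ((472.29302978515625, 81.66249084472656), (78.96482849121094, 25.332019805908203), 31.591567993164062) 0.0796958000956908
```

View pics/w3.png

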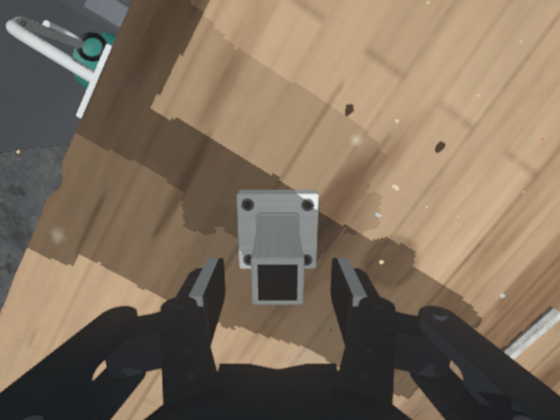

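The part now stands upright at (472.4, 81.5) mm, yaw 31.9°. In the image the flange is square at (278,230) and the hollow post top is at (277,282). I'll regrip low on the post and firmly.

Emit:
jog_arm:
  gripper: [0.6,0.6,0.6,0.6,0.4,0.2,0.2,0.2]
  offset:
    - [-0.2,0.1,-1.5]
    - [-0.2,0.1,-3]
    - [-0.2,0.1,-4.2]
    - [-0.2,0.1,-4.4]
    - [-0.2,0.1,-4.4]
    - [-0.2,0.1,-4.4]
    - [-0.2,0.1,-4.4]
    - [-0.2,0.1,-4.4]
  twist: [0,0,0,0,0,0,0,0]
  squeeze: 80

```text
clock: 8.5
tcp_pos: [0.4729, 0.0814, 0.0238]
orientation: [0.001, 0.485, 0.874, 0.0]
wrist_force: [-0.2, 0.2, 2.4]
finger_gap: 0.0232
grip_force: 78.8
```

Emit:
jog_arm:
  gripper: [0.1,0.1,0.1,0.1,0.1,0.1,0.1,0.1]
  offset:
    - [0,0,0]
    - [0,0,0.5]
    - [1,-2,1]
    - [3,-6,1]
    - [5.5,-11,1]
    - [8,-16,1]
    - [10.5,-20,1]
    - [10.5,-20,1]
  twist: [0,0,7,16,25,34,43.7,43.7]

```text
clock: 9.5
tcp_pos: [0.5791, -0.122, 0.033]
orientation: [0.001, 0.127, 0.992, -0.0]
wrist_force: [-0.3, -0.1, -2.9]
finger_gap: 0.0234
grip_force: 78.9
```

```bash
cat > m.py <<'E'
from h import *
s=env.get_state(); t=s["tcp_pos"]; q=s["orientation"]; print(t.round(4),"yaw",2*np.degrees(np.arctan2(q[2],q[1]))-90,s["wrist_force"].round(1),s["grip_force"])
def R(n,P,m):
    if m.sum()>10: r=cv2.minAreaRect((P[m,:2]*1000).astype(np.float32)); print(n,m.sum(),np.round(r[0],1),np.round(r[1],1),round(r[2],1),"z",np.percentile(P[m,2],[5,50,95]).round(4),cv2.boxPoints(r).round().tolist())
c=cam("wrist"); save(c,"pics/w4.png"); P=cloud(c).reshape(-1,3); I=c["image"].reshape(-1,3).astype(int)
near=np.hypot(P[:,0]-t[0],P[:,1]-t[1])<.045
R("flange",P,near&(P[:,2]>.010)&(P[:,2]<.032))
u=np.array([.969,-.249]); v=np.array([.249,.969]); o=np.array([.630,-.152])
a=(P[:,:2]-o)@u; b=(P[:,:2]-o)@v
R("plate top W",P,(abs(a)<.03)&(abs(b)<.05)&(P[:,2]>.033)&(P[:,2]<.042)&(I.min(1)>90))
c=cam("top"); P=cloud(c).reshape(-1,3); I=c["image"].reshape(-1,3).astype(int)
a=(P[:,:2]-o)@u; b=(P[:,:2]-o)@v
R("plate top T",P,(abs(a)<.02)&(abs(b)<.05)&(P[:,2]>.032)&(P[:,2]<.044)&(I.min(1)>140))
E
python3 m.py
```

```text
[ 0.5791 -0.122   0.033 ] yaw 75.44179037242913 [-0.3 -0.1 -2.9] 78.87932896614075
flange 4474 [ 565.7 -119. ] [52.2 27.4] 75.0 z [0.0156 0.0227 0.026 ] [[546.0, -141.0], [572.0, -148.0], [586.0, -97.0], [559.0, -90.0]]
plate top W 24 [ 624.6 -187.9] [2.  6.6] 35.9 z [0.0371 0.0384 0.0395] [[622.0, -186.0], [626.0, -191.0], [627.0, -190.0], [623.0, -185.0]]
```

View pics/w4.png

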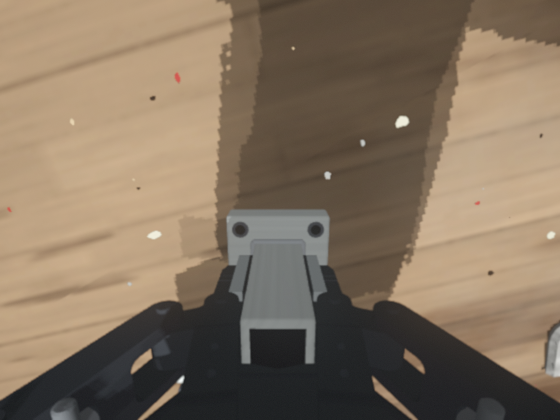

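The part is held square in the grip (flange at (278,235)), but the plate is out of the wrist view. In the stop frame I'm 16 mm off the plate's middle and about 30 mm short of contact. I'll correct this and lower.

Emit:
jog_arm:
  gripper: [0.1,0.1,0.1,0.1,0.1,0.1,0.1,0.1]
  offset:
    - [0.4,-0.6,0]
    - [0.8,-1.2,0]
    - [1.2,-1.8,0]
    - [1.5,-2.1,0]
    - [1.5,-2.1,-0.5]
    - [1.5,-2.1,-0.9]
    - [1.5,-2.1,-1.1]
    - [1.5,-2.1,-1.1]
  twist: [0,0,0,0,0,0,0,0]

```text
clock: 10.6
tcp_pos: [0.592, -0.1394, 0.0238]
orientation: [0.0, 0.125, 0.992, -0.0]
wrist_force: [-3.9, 0.9, 11.0]
finger_gap: 0.0231
grip_force: 80.6
```

Run:
```python
from h import *
c=cam("side"); cv2.imwrite("pics/s5.png",cv2.resize(c["image"][90:210,190:350,::-1],(800,600),interpolation=cv2.INTER_CUBIC)); np.savez("s5.npz",P=cloud(c),I=c["image"])
```

```text
(no output)
```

View pics/s5.png

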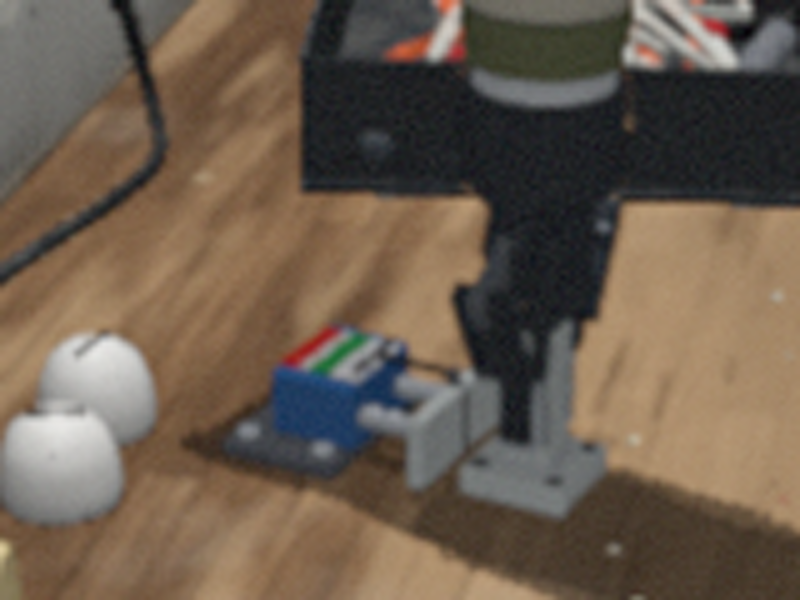

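The side view shows the flange flat on the bench and parallel to the plate, with a gap of about 10 mm. Plate is at about (450,435) and flange at (530,475). I'll press in gradually, with less downward force.

Emit:
jog_arm:
  gripper: [0.1,0.1,0.1,0.1,0.1,0.1,0.1,0.1]
  offset:
    - [0.3,-0.1,0.1]
    - [0.6,-0.2,0.1]
    - [1.0,-0.3,0.1]
    - [1.4,-0.4,0.1]
    - [1.7,-0.4,0.1]
    - [2.0,-0.5,0.1]
    - [2.2,-0.6,0.1]
    - [2.2,-0.6,0.1]
  twist: [0,0,0,0,0,0,0,0]

```text
clock: 11.65
tcp_pos: [0.611, -0.1444, 0.0239]
orientation: [-0.003, 0.125, 0.992, 0.0]
wrist_force: [-11.8, 3.2, 13.7]
finger_gap: 0.0231
grip_force: 81.1
```

```bash
cat > st.py <<'E'
from h import *
s=env.get_state(); t=s["tcp_pos"]*1000; u=np.array([.969,-.249]); v=np.array([.249,.969]); q=s["orientation"]
r=t[:2]-[629.5,-152]; f=s["wrist_force"]; print("a",(r@u).round(1),"b",(r@v).round(1),"z",t[2].round(1),"F u,v,z",(f[:2]@u).round(1),(f[:2]@v).round(1),f[2].round(1),"yaw",(2*np.degrees(np.arctan2(q[2],q[1]))-90).round(1),"tilt q",q.round(3))
E
python3 st.py
```

```text
a -19.9 b 2.7 z 23.9 F u,v,z -12.2 0.1 13.7 yaw 75.6 tilt q [-0.003  0.125  0.992  0.   ]
```

Emit:
jog_arm:
  gripper: [0.1,0.1,0.1,0.1,0.1,0.1,0.1,0.1]
  offset:
    - [0,0,0.1]
    - [0.2,-0.1,0.1]
    - [0.4,-0.1,0.1]
    - [0.6,-0.2,0.1]
    - [0.8,-0.2,0.1]
    - [1.0,-0.3,0.1]
    - [1.2,-0.4,0.1]
    - [1.2,-0.4,0.1]
  twist: [0,0,0,0,0,0,0,0]

```text
clock: 12.65
tcp_pos: [0.6209, -0.147, 0.0241]
orientation: [-0.005, 0.125, 0.992, 0.001]
wrist_force: [-15.8, 6.8, 14.7]
finger_gap: 0.0231
grip_force: 81.2
```

```bash
python3 st.py
python3 - <<'E'
from h import *
c=cam("top"); P=cloud(c)
i=c["image"]; s=cam("side")["image"]
R=lambda x:cv2.resize(x,(400,560),interpolation=cv2.INTER_CUBIC)
cv2.imwrite("pics/p6.png",np.hstack([R(i[140:210,340:390]),R(s[120:204,225:285])])[:,:,::-1])
E
```

```text
a -9.6 b 2.7 z 24.1 F u,v,z -17.1 2.7 14.7 yaw 75.7 tilt q [-0.005  0.125  0.992  0.001]
```

View pics/p6.png

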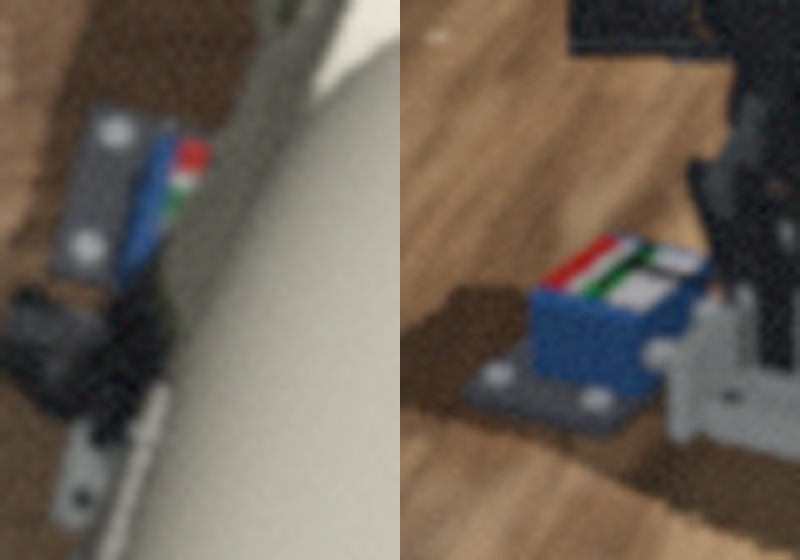

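The pointer bar lies inside the green zone at about (625,272) in the right-hand crop, and the flange is flush against the plate. The press is about 16 mm. I'll hold one call to confirm it is at rest, then hand in.

Emit:
jog_arm:
  gripper: [0.1,0.1,0.1,0.1,0.1,0.1,0.1,0.1]
  offset:
    - [0,0,0]
    - [0,0,0]
    - [0,0,0]
    - [0,0,0]
    - [0,0,0]
    - [0,0,0]
    - [0,0,0]
    - [0,0,0]
  twist: [0,0,0,0,0,0,0,0]

```text
clock: 13.75
tcp_pos: [0.6209, -0.147, 0.0241]
orientation: [-0.005, 0.125, 0.992, 0.001]
wrist_force: [-15.3, 6.3, 13.7]
finger_gap: 0.0232
grip_force: 81.2
```

```bash
python3 st.py; python3 -c "
from workcell import env
print(env.hand_in())"
```

```text
a -9.6 b 2.6 z 24.1 F u,v,z -16.4 2.3 13.7 yaw 75.7 tilt q [-0.005  0.125  0.992  0.001]
the job is handed in; nothing more can be done
None
```

I handed the job in at 13.8 s (no verdict came back) with the post base upright, flat on the bench and still gripped, pressing the plate in about 16 mm, pointer in the green zone and about 3 mm off the plate's middle.

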